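# Bolt the stop and hold a slide mailer home against its spring plunger

### The arm

A 7-joint arm with a two-finger parallel gripper is mounted at the origin on a cart in front of the work surface, level with it; the furniture and walls round the work are solid. World frame = base frame: x ahead of the robot, y to its left, z up, the work surface at z = 0. Lengths are in m, angles in rad, forces in N, time in s.
With the tool pointing down it reaches from about 0.4 to 0.875 m from the base axis. Payload 19.3 kg.
Tool frame: the origin (TCP) lies at the very end of the fingers, on their centre line; the grasp point (between the pads) lies 19 mm behind it; z points along the fingers, y is the direction in which the jaws open and shut (so a half turn about z gives the same grasp; the last joint's range is limited). The gripper opens to 85 mm and grips with 20 to 120 N. Pads are 22 mm wide; open, the fingers measure 114 mm over their backs; the gripper's body (76 mm by 85 mm) begins 54 mm behind the grasp point. The pads swing forward as they close: fully open they stand 13 mm farther back than shut.
Start: joints at [1.211, 0.521, -0.036, 1.599, 0.021, 1.021, -0.113], TCP at [0.179, -0.599, 0.231] pointing down, gripper open.
Joint ranges: [-2.91, 2.91], [-0.3, 2.13], [-1.5, 1.42], [0.17, 2.43], [-1.26, 4.41], [0.16, 1.93], [-2.52, 2.52]. Speed limits (rad/s): [1.89, 1.89, 2.39, 2.39, 3.01, 3.01, 3.01].

### API

Orientations are given as [roll, pitch, yaw] about the fixed x, y, z axes, in that order (R = Rz(yaw) Ry(pitch) Rx(roll)).
In Python, from workcell import telemetry, imaging, ticket gives the robot as it stands.
- The arm moves only by the tool carry_out, never from a script. Its argument "series" is a list of rows, each a list of 7 numbers: the shift along the tool's x, y, z in m, then the turn, a rotation vector about the tool's x, y, z in rad, then the closure in counts, from 0 (fully open) to 255 (shut). In form: [[tx, ty, tz, ax, ay, az, jaw], ...]. A call has 1 to 10 rows; each row is the pose to reach, as a shift and turn from the pose commanded when the call began, along the tool's axes at that moment; what a row does not reach only later rows make up. A row lasts 1/8 s, in which the tool goes at most 62.5 mm and 10.7 degrees, less where a joint would pass 70% of its speed; a pose out of reach is approached as far as the arm can. A call with a gripper value outside its range is refused whole. The fingers move at their own pace and stop on an object; "force" is the grip in N (left out, the last holds). Time passes only in rows, so rows that repeat a pose let the fingers close. It gives the time, the measured TCP pose, the force and the opening at its end, in the units of the state.
- telemetry.observe(): the state, without advancing time (a new reading comes with each control period).
- imaging.grab_frame(name): name is "scene" or "side" or "wrist"; returns (picture, depth): 480x640x3 uint8, blue, green, red; 480x640 float32, m along the optical axis (not along the pixel's ray), 0 where there is no reading.
- imaging.camera_info(name): a dict with "mtx" (3x3 intrinsics, pixels), "extrinsics" (4x4, takes a point from camera to world coordinates); the wrist camera has in their place "hand_eye" (4x4, takes a point from camera to tool coordinates, whose origin is the TCP and whose axes are the flange's). Camera axes: x right, y down, z forward; pixel columns grow to the right and rows downward; lengths in m; the calibration is good to about 2 mm. A picture is of the moment at which its call begins: read the wrist's pose just before it. camera_info takes no time and is no camera call.
- ticket.job_done(): hands the job in, once; it reports no verdict.
The state is a dict: "clock": time; "qpos": joint angles; "qd": joint speeds; "joint_efforts": joint torques, N m; "position": TCP position; "tool_rot": TCP orientation; "force": force on the tool from outside, world axes, zero at the start; "moment": the same for the moment, N m; "grip_width": finger opening in m.
Only numpy, scipy, OpenCV 4.12 (cv2) and the standard library are available. Lean on these libraries where they do the work, as an engineer would, in place of code of your own. Each camera call takes 0.05 s, during which the arm holds its last target.

### The job

Get the green slide mailer registered in the aluminium nest: first slide the red-knobbed stop bolt all the way across the lane into its keeper, then lay the green mailer flat in the lane, lid side up and lengthwise, and push it against the spring plunger until its end is firmly home on the bolt, without forcing it. Finish while still holding it pressed there (if let go, the spring pushes it back off the bolt), and leave the white mailer and everything else where they are.

Things in the scene. Friction and masses are not known exactly. Their poses are not given: they have to be found in the camera images.
- nest: Fixed aluminium nest, turned some way. Origin: under its plate, on the lane's centre line. x: along the lane in the pushing direction, away from the open end; y: left of that; z up. Numbers below are mm in this frame. Plate x -70..62, y -45..45, z 0..10 (top = lane floor); a wing x 3..37, y -97..-42, same height, carries the bolt. The lane is open to the rear (-x) and above.
- lane_mouth (a point): Fixed point of the nest at x -29, y 0, z 10: mouth of the lane, on its floor. Two grey guides, 7 thick, tops at z 16, stand beside the lane: 36 apart (y -18..18) from x -14 to 13, flaring to about 48 apart at the mouth. Behind x -31 the plate is clear on both sides.
- keeper (a point): Fixed point of the nest at x 20, y 20, z 20: opening of the dark steel keeper (x 11..29, y 20..38, top z 27), left of the lane. Opposite it, right of the lane, is the dark bolt track: x 11..29, y -95..-22, edges z 21, with a strap over the bolt at y -34..-24, top z 27. The grey plunger housing beyond the bolt: x 33..58, y -14..14, top z 30.
- nest_stop (a point): Fixed point of the nest at x 15, y 0, z 10 mm: centre of the lane on the lane floor, at the line where the near face of the bolt stands. The mailer's leading end must come to this line. Axes as the nest's.
- bolt (a joint): Flat steel stop bolt (10 wide, 5.5 thick, 74 long, underside 7.5 mm above the lane floor); slides along nest +y across the lane. In m: 0 = drawn back, tip 1 mm outside the lane; 0.045 = end of travel, fully home, tip 6 mm inside the keeper. Starts at 0 to 0.012. Friction about 1.5 N; stays where left. When home it is the hard stop for the mailer.
- bolt_knob (a point): Middle of the upright red knob on the bolt (knob 12 diameter, from 3.5 mm above the blade's top: nest z 26.5 to 49; this point at nest z 38). Moves with the bolt: nest x 20, y -85 mm at bolt 0, y -40 at bolt 0.045.
- plunger (a joint): Horizontal brass spring plunger (pin 6 mm thick) on the lane's centre line, passing under the bolt; pushed in along nest +x. In m: 0 = fully out; 0.012 = nose level with the bolt's near face, where the mailer meets the bolt (reads 0.011 to 0.012 there); the pin could go on to 0.020. Spring 1.4 N at 0, rising 0.35 N per mm: 5.6 N at 0.012.
- plunger_nose (a point): Rounded tip of the plunger, 3.8 mm above the lane floor; at nest x 3, y 0 mm with the plunger out, 12 mm nearer the open end than the bolt's near face.
- green_mailer: Green closed slide mailer, flat plastic box lying on the desk lid side up, 84 mm long (its y, -42..42), 32 mm wide (its x, -15..17), 14 mm high (its z, 0..14), about 40 g. Origin on its underside. Either end may lead. Its end face meets the plunger low down and the bolt higher up.
- green_center (a point): Centre of the green mailer's box (1 mm along its x and 7 mm above its origin), axes as the mailer's. Pressed home it lies at nest x -27, y 0, z 17 mm.
- white_mailer: White slide mailer of the same shape and size, not wanted: leave it lying. The green and the white one may have swapped places.
- microscope: Big fixed cream microscope behind the mailers and left of the nest: an obstacle. Origin under its foot. Its foot, stage, knobs and eyepieces reach up to 0.28 m from the origin towards the robot, about 0.17 m towards the nest, and over 0.35 m high; move the tool between nest and mailers on the robot's side of them.
- corner_shelf: Fixed white wall shelf right of and behind the nest, bottles on it: an obstacle. Board 155 x 210 x 12 mm, its middle 57 mm above this origin, top about 0.32 m above the desk. It lies between the robot's right and the nest at tool height: draw the tool back towards the base before swinging across.
- vial_pink: Bystander: white-capped vial with pink filling, 22 x 52 mm, upright beyond the nest; origin under its foot.
- vial_blue: Bystander: white-capped vial with blue filling, 22 x 52 mm, upright beyond the nest; origin under its foot.
- coverslips: Bystander: small white box, 29 x 29 x 17 mm, beyond the nest; origin under its foot.
- petri: Bystander: petri dish, 58 mm across, 16 high, to the left of the mailers; origin under its foot.
- blower: Bystander: black rubber blower bulb with red nozzle, 49 mm across, 120 high, standing to the left; origin under its foot.

How it is judged:
On the way, in this order (a step that is already met when the one before it is completed fails the run):
1. the bolt is fully home in its keeper (within 4 mm of its end of travel) (value of joint bolt above 0.041 m), for 0.2 s.
2. with the bolt home, the green mailer in the lane has begun to push the plunger in (3 mm or more) (value of joint bolt above 0.041 m and value of joint plunger above 0.003 m and contact force between green_mailer and plunger above 0.5 N), for 0.1 s.
At the end, for the whole second after the job is handed in: Through the last second: bolt within 4 mm of full travel; plunger in 9-15 mm; over 1.5 N of mailer on bolt and over 2 N of robot on mailer; mailer flat (0.1 rad), within 5 mm of floor height, 4 mm of the centre line, 0.08 rad of the lane; slower than 10 mm/s (value of joint bolt above 0.041 m and value of joint plunger between 0.009 and 0.015 m and contact force between green_mailer and bolt above 1.5 N and contact force between any of the fingers, the arm and green_mailer above 2 N and angle between the y axis of green_mailer and the x axis of nest, either way round below 0.08 rad and angle between green_mailer's own z axis and vertical below 0.1 rad and y of green_center in the frame of nest between -0.004 and 0.004 m and z of green_center in the frame of nest between 0.012 and 0.022 m and linear speed of green_mailer below 0.01 m/s); the arm keeps its last pose, push and grip.
It fails at once if the mailer is forced against the bolt with more than 60 N (contact force between green_mailer and bolt above 60 N).
It fails at once if a bystander is moved more than 20 mm (distance of any of white_mailer, vial_pink, vial_blue, coverslips, petri, blower from where it was at the start of the episode above 0.02 m).
It also fails if it takes over 54 s, if anything falls off the work surface, if the arm or the gripper's body presses on something with over 40 N, if the wrist force passes 120 N, or if a joint passes its speed limit or range.

## Working session

There is one attempt and no reset: what is moved stays moved. The work goes in short steps, Python scripts to look and compute and a tool call to move; the robot and the scene stay as the last step left them, time stands still between calls to the robot, and variables do not carry over. Pictures are saved under pics/ and viewed, and the job is handed in when it is done.

Besides the shell and the picture viewer there is one more tool, called after ">>>" by a JSON object that holds its "api" and its "payload", one argument or row to a line. carry_out: Moves the arm, as the interface text tells. Its arguments: {"type":"object","properties":{"series":{"type":"array"},"force":{"type":"number"}},"required":["series"]}

```bash
mkdir -p pics; ls; python3 - <<'E'
from workcell import telemetry, imaging
import cv2, numpy as np
print(telemetry.observe())
for n in ["scene","side","wrist"]:
    p,d=imaging.grab_frame(n); cv2.imwrite(f"pics/{n}0.png",p); np.save(f"pics/{n}0.npy",d); c=imaging.camera_info(n); print(n,{k:np.round(v,4).tolist() if not isinstance(v,str) else v for k,v in c.items()})
E
```

```text
pics
{'clock': 0.0, 'qpos': array([ 1.21082218,  0.52204948, -0.03635088,  1.60002636,  0.02118107,
        1.02108865, -0.11280158]), 'qd': array([ 0.00280062,  0.00077045, -0.00070399, -0.00068711, -0.00255807,
       -0.0001051 , -0.00159288]), 'joint_efforts': array([-1.01390360e-03, -9.27121997e+01,  1.97988108e+00, -3.69935668e+01,
        1.78293453e-02,  8.07854638e-03,  1.20209046e-05]), 'position': array([ 0.17846618, -0.5986115 ,  0.23069679]), 'tool_rot': array([-3.14040624e+00,  5.73795458e-05,  2.89773433e-01]), 'force': array([0.71476767, 0.76786189, 1.09189684]), 'moment': array([ 0.02815315, -0.04953544,  0.018234  ]), 'grip_width': 0.0851549888701457}
scene {'mtx': [[620.1858, 0.0, 327.44], [0.0, 620.1858, 237.8861], [0.0, 0.0, 1.0]], 'extrinsics': [[-0.7307, -0.5217, 0.4404, 0.0061], [-0.6825, 0.5739, -0.4525, 0.7156], [-0.0167, -0.6312, -0.7754, 1.2198], [0.0, 0.0, 0.0, 1.0]]}
side {'mtx': [[515.3635, 0.0, 313.3908], [0.0, 515.3635, 240.4884], [0.0, 0.0, 1.0]], 'extrinsics': [[0.1227, 0.8129, -0.5693, 1.256], [0.9923, -0.0915, 0.0831, -0.0073], [0.0155, -0.5751, -0.8179, 1.107], [0.0, 0.0, 0.0, 1.0]]}
wrist {'mtx': [[384.7338, 0.0, 323.0797], [0.0, 384.7338, 241.8084], [0.0, 0.0, 1.0]], 'hand_eye': [[0.0005, -0.9495, -0.3137, 0.0825], [1.0, 0.0004, 0.0005, 0.001], [-0.0003, -0.3138, 0.9495, -0.1425], [0.0, 0.0, 0.0, 1.0]]}
```

View pics/scene0.png

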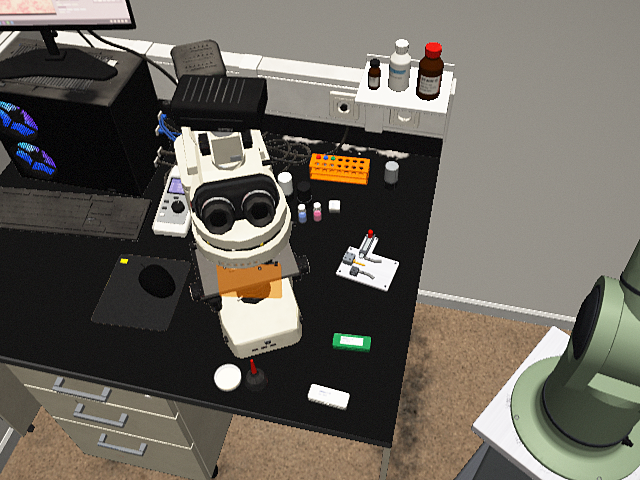

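View pics/side0.png

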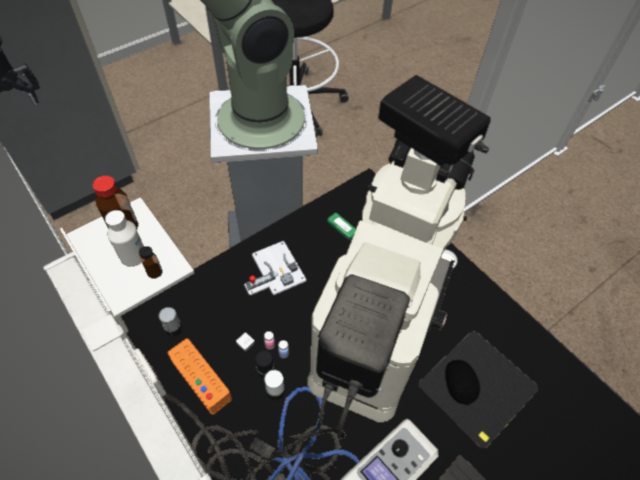

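The scene camera shows the nest at about (368,265) with the knob at (370,233), the green mailer at (352,342) and the white one at (328,396). I'll enlarge these areas next.

```bash
cat > h.py <<'E'
import numpy as np, cv2
from workcell import telemetry, imaging
from scipy.spatial.transform import Rotation as R
def T(n, st=None):
    c=imaging.camera_info(n)
    if n!="wrist": return np.array(c["mtx"]),np.array(c["extrinsics"])
    st=st or telemetry.observe()
    W=np.eye(4); W[:3,:3]=R.from_euler('xyz',st["tool_rot"]).as_matrix(); W[:3,3]=st["position"]
    return np.array(c["mtx"]), W@np.array(c["hand_eye"])
def pz(KT,u,v,z):
    K,E=KT; r=E[:3,:3]@np.linalg.solve(K,[u,v,1.]); o=E[:3,3]; return o+r*(z-o[2])/r[2]
def pd(KT,u,v,d):
    K,E=KT; return E[:3,:3]@(np.linalg.solve(K,[u,v,1.])*d)+E[:3,3]
def proj(KT,P):
    K,E=KT; P=np.atleast_2d(P); c=(P-E[:3,3])@E[:3,:3]; q=c@K.T; return q[:,:2]/q[:,2:]
def crop(p,x0,y0,x1,y1,s,f):
    cv2.imwrite(f,cv2.resize(p[y0:y1,x0:x1],None,fx=s,fy=s,interpolation=cv2.INTER_CUBIC))
E
python3 - <<'E'
from h import *
p=cv2.imread("pics/scene0.png"); crop(p,320,220,420,295,8,"pics/c1.png"); crop(p,300,325,400,415,6,"pics/c2.png")
p=cv2.imread("pics/side0.png"); crop(p,235,200,365,300,6,"pics/c3.png")
E
```

```text
(no output)
```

View pics/c1.png

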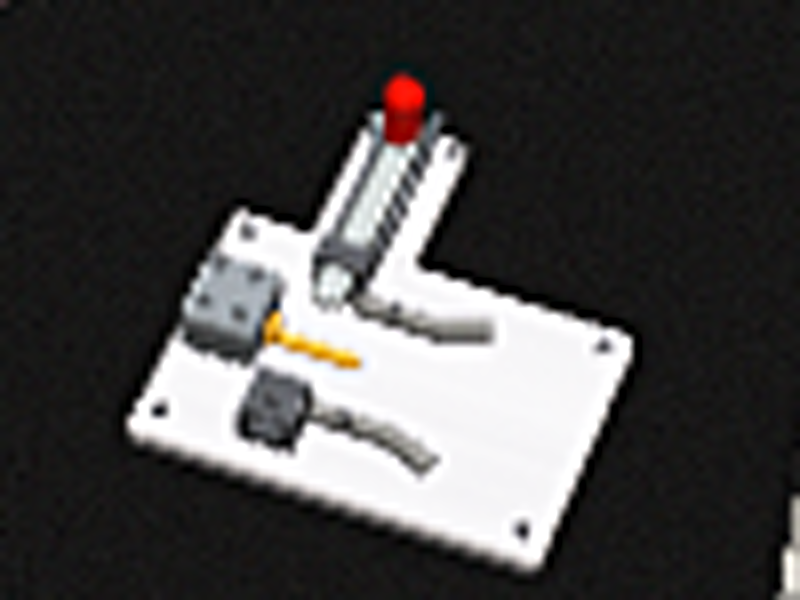

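View pics/c2.png

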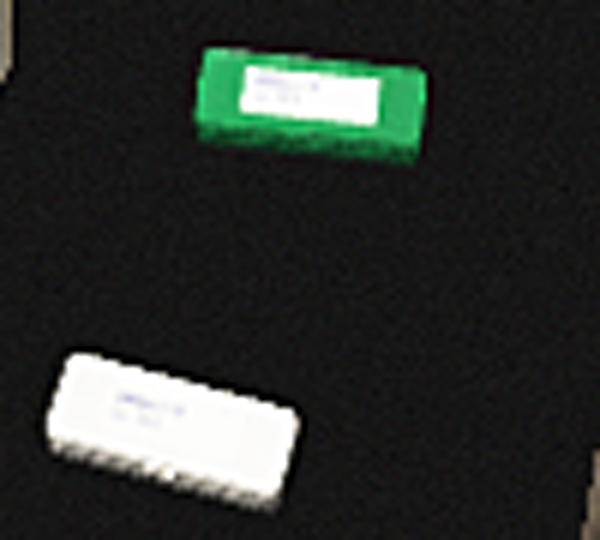

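View pics/c3.png

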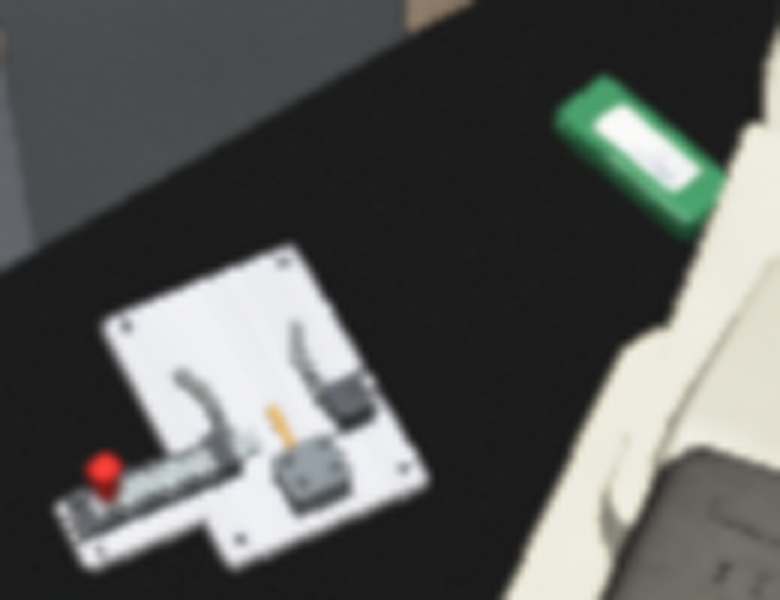

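View pics/wrist0.png

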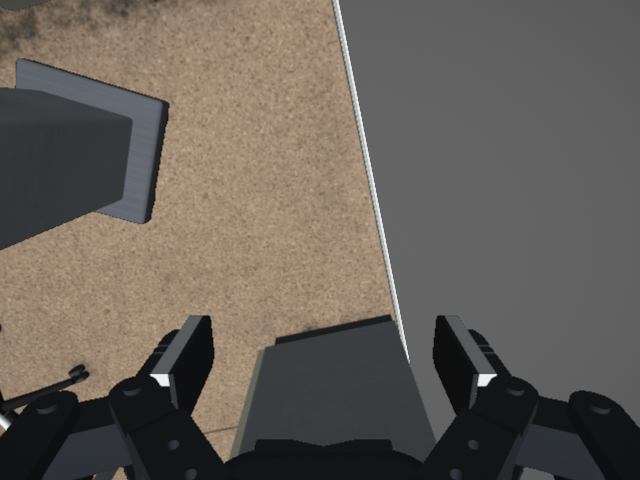

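The crops show the nest plate corners clearly in both views, and the green mailer is nearer the nest. I'll fit the nest and mailer poses to the corners I read off.

```bash
cat > fit0.py <<'E'
from h import *
from scipy.optimize import least_squares
def full(l,x0,y0,s): return [((u+.5)/s-.5+x0,(v+.5)/s-.5+y0) for u,v in l]
def pose(par,P):
    x,y,a=par[:3]; c,s=np.cos(a),np.sin(a)
    return np.c_[P[:,0]*c-P[:,1]*s+x,P[:,0]*s+P[:,1]*c+y,P[:,2]]
def fit(obs,x0):
    f=lambda p: np.concatenate([(proj(KT,pose(p,np.array(P)/1000.))-np.array(q)).ravel() for KT,P,q in obs])
    best=min((least_squares(f,[*x0,a]) for a in np.arange(-3,3.2,1)),key=lambda r:r.cost)
    return best.x,best.fun
E
python3 - <<'E'
from fit0 import *
S=T("scene");D=T("side")
PS=[(62,-45,10),(62,45,10),(-70,-45,10),(-70,45,10),(37,-45,10),(37,-97,10),(3,-97,10),(3,-45,10)]
qS=full([(240,208),(130,418),(632,340),(541,557),(312,230),(370,118),(467,150),(418,262)],320,220,8)
PD=[(-70,-45,10),(-70,45,10),(62,45,10),(62,-45,10),(3,-97,10),(37,-97,10)]
qD=full([(103,325),(292,243),(428,480),(235,568),(55,503),(95,570)],235,200,6)
for nm,o in [("S",[(S,PS,qS)]),("D",[(D,PD,qD)]),("both",[(S,PS,qS),(D,PD,qD)])]:
    p,r=fit(o,(.6,0)); print(nm,p.round(4),np.abs(r).max().round(2))
n=p
# mailer: scene top corners
q=full([(205,48),(427,68),(418,150),(197,128)],300,325,6)
for u,v in q: print(pz(S,u,v,.014).round(4))
q=full([(558,115),(603,75),(722,178),(690,225)],235,200,6)
for u,v in q: print('D',pz(D,u,v,.014).round(4))
q=full([(75,355),(298,408),(280,490),(52,437)],300,325,6)
for u,v in q: print('white',pz(S,u,v,.014).round(4))
# knob top center z 49 
for KT,q in [(S,full([(404,92)],320,220,8)),(D,full([(104,468)],235,200,6))]:
    w=pz(KT,*q[0],.045); c,s=np.cos(n[2]),np.sin(n[2]); d=w[:2]-n[:2]; print('knob',w,(c*d[0]+s*d[1])*1e3,(-s*d[0]+c*d[1])*1e3)
d=np.load("pics/scene0.npy"); print(pd(S,352,342,d[342,352]),pd(S,375,270,d[270,375]))
E
```

```text
S [0.5631 0.0122 0.3482] 0.93
D [0.565  0.0092 0.3613] 0.72
both [0.564  0.0106 0.3549] 1.48
[0.4947 0.2014 0.014 ]
[0.4284 0.1522 0.014 ]
[0.4087 0.1804 0.014 ]
[0.4741 0.2281 0.014 ]
D [0.4291 0.1502 0.014 ]
D [0.4088 0.1735 0.014 ]
D [0.4716 0.2171 0.014 ]
D [0.4951 0.199  0.014 ]
white [0.4446 0.3231 0.014 ]
white [0.3737 0.285  0.014 ]
white [0.3582 0.3116 0.014 ]
white [0.4292 0.3505 0.014 ]
knob [ 0.61049843 -0.0564141   0.045     ] 20.350606748297956 -78.9725605681884
knob [ 0.60813526 -0.05884367  0.045     ] 17.290499300754114 -80.42965776598055
[0.44846259 0.19226121 0.01519277] [0.54132124 0.00399447 0.00762941]
```

Both views agree to a few mm on the nest (yaw about 0.355) and the green mailer, and the white mailer is clearly separate. Next I'll locate the shelf and microscope for the transit.

```bash
python3 - <<'E'
from h import *
S=T("scene");D=T("side")
for u,v in [(358,95),(360,75),(455,75),(447,110)]: print(pz(S,u,v,.32).round(3))
for u,v in [(62,235),(150,200),(192,270),(125,312)]: print('D',pz(D,u,v,.32).round(3))
d=np.load("pics/scene0.npy")
for u,v in [(230,345),(300,345),(297,320),(308,265),(270,210),(190,265),(232,210)]: print('mic',u,v,pd(S,u,v,d[v,u]).round(3))
st=telemetry.observe(); print(st["clock"],st["position"])
E
```

```text
[ 0.754 -0.167  0.32 ]
[ 0.801 -0.226  0.32 ]
[ 0.633 -0.376  0.32 ]
[ 0.571 -0.259  0.32 ]
D [ 0.643 -0.391  0.32 ]
D [ 0.576 -0.234  0.32 ]
D [ 0.748 -0.151  0.32 ]
D [ 0.819 -0.262  0.32 ]
mic 230 345 [0.637 0.382 0.025]
mic 300 345 [ 0.535  0.269 -0.001]
mic 297 320 [0.56  0.249 0.053]
mic 308 265 [0.631 0.14  0.081]
mic 270 210 [0.539 0.299 0.472]
mic 190 265 [0.89  0.295 0.001]
mic 232 210 [0.586 0.34  0.471]
0.15 [ 0.17848603 -0.59871007  0.230872  ]
```

>>> {"api": "carry_out", "payload": {
  "series": [
    [0.04, -0.04, 0, 0, 0, 0, 0],
    [0.08, -0.08, 0, 0, 0, 0, 0],
    [0.12, -0.12, 0, 0, 0, -0.02, 0],
    [0.16, -0.165, 0, 0, 0, -0.04, 0],
    [0.2, -0.205, 0, 0, 0, -0.065, 60],
    [0.24, -0.245, 0, 0, 0, -0.065, 60],
    [0.28, -0.285, 0, 0, 0, -0.065, 60],
    [0.317, -0.322, 0, 0, 0, -0.065, 60],
    [0.348, -0.375, 0, 0, 0, -0.065, 60],
    [0.38, -0.428, 0, 0, 0, -0.065, 60]
  ],
  "force": 40
}}

```text
clock: 1.4
position: [0.4206, -0.0784, 0.2314]
tool_rot: [3.141, -0.0, 0.354]
force: [1.7, -0.2, 0.2]
grip_width: 0.0653
```

>>> {"api": "carry_out", "payload": {
  "series": [
    [0.06, 0.008, 0, 0, 0, 0, 100],
    [0.12, 0.015, 0, 0, 0, 0, 100],
    [0.12, 0.015, 0, 0, 0, 0, 100],
    [0.12, 0.015, 0, 0, 0, 0, 100]
  ]
}}

```text
clock: 1.9
position: [0.5375, -0.0527, 0.2308]
tool_rot: [-3.141, 0.001, 0.355]
force: [-0.1, -0.3, 0.2]
grip_width: 0.0517
```

```bash
python3 - <<'E'
from h import *
st=telemetry.observe(); p,d=imaging.grab_frame("wrist"); cv2.imwrite("pics/w1.png",p); np.save("pics/w1.npy",d)
np.savez("pics/w1s.npz",position=st["position"],tool_rot=st["tool_rot"]); print(st["position"],st["tool_rot"],st["grip_width"],st["clock"])
E
```

```text
[ 0.53751916 -0.05269379  0.23075441] [-3.14112292e+00  1.31872261e-03  3.54832010e-01] 0.05171684362161572 1.9
```

View pics/w1.png

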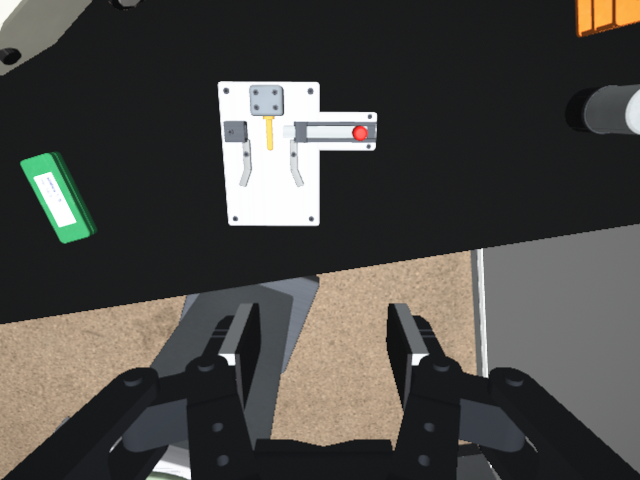

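The wrist view shows the nest square to the tool: plate corners at (219,82), (319,82), (320,226) and (230,226), knob at (360,133), and the green mailer around (58,197). I'll refine these in enlarged crops.

```bash
python3 - <<'E'
from h import *
p=cv2.imread("pics/w1.png"); crop(p,205,70,390,235,4,"pics/c4.png"); crop(p,15,145,105,250,5,"pics/c5.png")
E
```

```text
(no output)
```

View pics/c4.png

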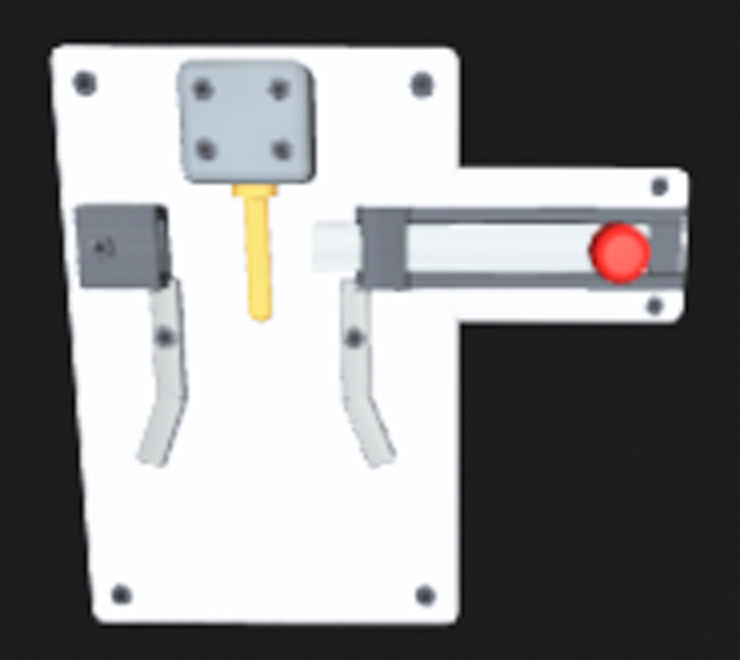

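View pics/c5.png

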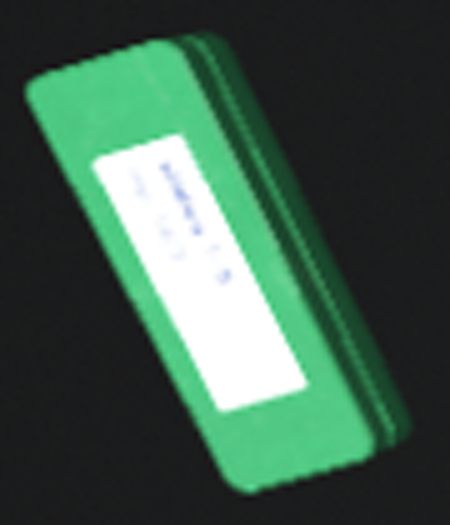

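```bash
python3 - <<'E'
from fit0 import *
W=T("wrist",np.load("pics/w1s.npz"))
P=[(62,45,10),(62,-45,10),(-70,-45,10),(-70,45,10),(37,-97,10),(3,-97,10)]
q=full([(50,44),(460,46),(461,626),(94,625),(690,168),(685,323)],205,70,4)
n,r=fit([(W,P,q)],(.56,0)); print("nest",n.round(4),r.round(1))
# screws lie on plate top? knob
c,s=np.cos(n[2]),np.sin(n[2])
for nm,uv,z in [("knobtop",(619,249),.047),("bolt tip",(313,246),.023),("nose",(262,321),.0138)]:
    w=pz(W,*full([uv],205,70,4)[0],z); d=w[:2]-n[:2]; print(nm,w.round(4),np.round([(c*d[0]+s*d[1])*1e3,(-s*d[0]+c*d[1])*1e3],1))
w=np.array([pz(W,*u,.014) for u in full([(22,84),(180,36),(380,455),(230,497)],15,145,5)]); print(w.round(4),w.mean(0))
for i in range(4): print(np.linalg.norm(w[i]-w[i-1]), np.arctan2(*(w[i]-w[i-1])[1::-1]))
lab=np.array([pz(W,*u,.014) for u in full([(93,157),(183,133),(308,385),(222,412)],15,145,5)]); print(lab.mean(0))
for i in range(4): print(np.linalg.norm(lab[i]-lab[i-1]), np.arctan2(*(lab[i]-lab[i-1])[1::-1]))
d=np.load("pics/w1.npy"); print(pd(W,270,200,d[200,270]),pd(W,58,197,d[197,58]))
E
```

```text
nest [0.5663 0.0081 0.3521] [-0.5  0.   0.1 -0.1 -0.2  0.2 -0.2  0.2  0.7 -0.2  0.2  0. ]
knobtop [ 0.6128 -0.0577  0.047 ] [ 20.9 -77.7]
bolt tip [0.5899 0.003  0.023 ] [ 20.3 -12.9]
nose [0.5695 0.0094 0.0138] [3.5 0.1]
[[0.4794 0.2227 0.014 ]
 [0.4982 0.1967 0.014 ]
 [0.4305 0.1489 0.014 ]
 [0.4115 0.1751 0.014 ]] [0.45489988 0.185836   0.014     ]
0.08290105879562618 0.6117072276764989
0.03216697576415999 -0.9437979895150186
0.0829173132285157 -2.5271464720513763
0.032393817659802926 2.197195348277056
[0.45483104 0.18648054 0.014     ]
0.0511457421623633 0.6190507207729662
0.018285137265847577 -0.9704121091055203
0.050203092430917286 -2.5162070846029057
0.01860972964649683 2.222220572130259
[ 0.52421114 -0.00455062  0.00973682] [0.45836137 0.18407578 0.01436853]
```

>>> {"api": "carry_out", "payload": {
  "series": [
    [0.034, 0.015, 0.03, 0, 0, 0, 100],
    [0.068, 0.0305, 0.06, 0, 0, 0, 100],
    [0.068, 0.0305, 0.11, 0, 0, 0, 120],
    [0.068, 0.0305, 0.15, 0, 0, 0, 120],
    [0.068, 0.0305, 0.15, 0, 0, 0, 120]
  ]
}}

```text
clock: 2.58
position: [0.6104, -0.0581, 0.0796]
tool_rot: [-3.14, 0.004, 0.354]
force: [-0.2, -0.7, 0.6]
grip_width: 0.0453
```

```bash
python3 - <<'E'
from h import *
st=telemetry.observe(); p,d=imaging.grab_frame("wrist"); cv2.imwrite("pics/w2.png",p)
W=T("wrist",st); n=[.5663,.0081,.3521]; c,s=np.cos(n[2]),np.sin(n[2])
a=st["position"][:2]-n[:2]; print("tcp in nest",c*a[0]+s*a[1],-s*a[0]+c*a[1],st["position"][2])
E
```

```text
tcp in nest 0.01856687382250394 -0.07733765037192027 0.07956279635339264
```

View pics/w2.png

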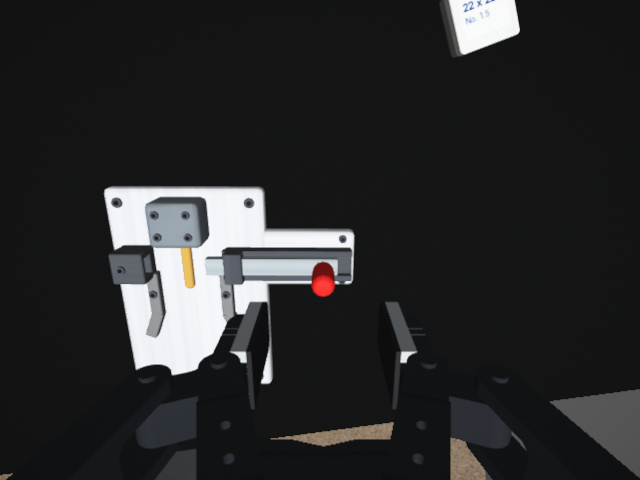

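The knob at (322,280) is centred between the fingers, so I'll go down and grip it.

>>> {"api": "carry_out", "payload": {
  "series": [
    [0.002, 0, 0.025, 0, 0, 0, 120],
    [0.002, 0, 0.048, 0, 0, 0, 120],
    [0.002, 0, 0.048, 0, 0, 0, 120],
    [0.002, 0, 0.048, 0, 0, 0, 220],
    [0.002, 0, 0.048, 0, 0, 0, 255],
    [0.002, 0, 0.048, 0, 0, 0, 255],
    [0.002, 0, 0.048, 0, 0, 0, 255],
    [0.002, 0, 0.048, 0, 0, 0, 255]
  ],
  "force": 40
}}

```text
clock: 3.62
position: [0.6153, -0.057, 0.0349]
tool_rot: [3.141, -0.002, 0.355]
force: [-1.6, 0.6, 12.2]
grip_width: 0.0096
```

```bash
python3 - <<'E'
from h import *
p,d=imaging.grab_frame("wrist"); cv2.imwrite("pics/w3.png",p)
p,d=imaging.grab_frame("side"); crop(p,235,200,365,300,6,"pics/s3.png")
st=telemetry.observe(); print(st["position"],st["force"],st["moment"],st["grip_width"])
E
```

```text
[ 0.61527815 -0.05699209  0.03489513] [-1.77076314 -0.26512809 11.32981502] [-0.10454489  0.42248706 -0.00781961] 0.00976835179771929
```

View pics/w3.png

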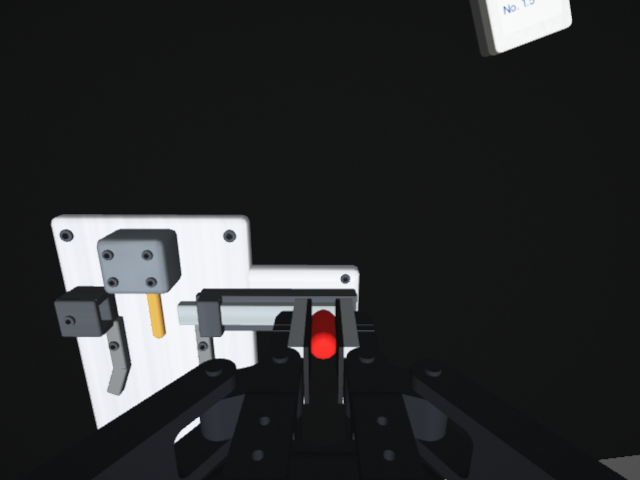

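View pics/s3.png

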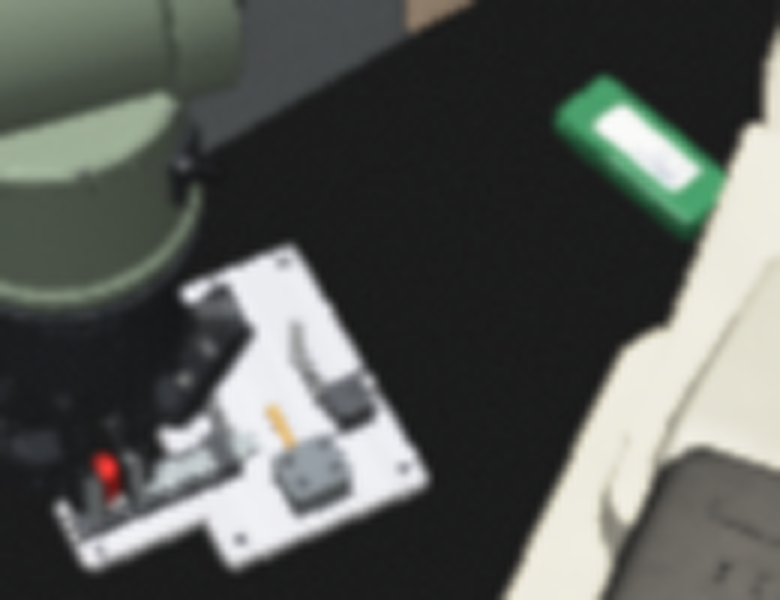

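The knob is gripped at (322,335). Now I'll slide it across the lane along -tool y.

>>> {"api": "carry_out", "payload": {
  "series": [
    [0, -0.008, -0.002, 0, 0, 0, 255],
    [0, -0.016, -0.003, 0, 0, 0, 255],
    [0, -0.024, -0.003, 0, 0, 0, 255],
    [0, -0.032, -0.003, 0, 0, 0, 255],
    [0, -0.038, -0.003, 0, 0, 0, 255],
    [0, -0.041, -0.003, 0, 0, 0, 255],
    [0, -0.041, -0.003, 0, 0, 0, 255],
    [0, -0.041, -0.003, 0, 0, 0, 255]
  ]
}}

```text
clock: 4.72
position: [0.6012, -0.0195, 0.0359]
tool_rot: [3.14, -0.002, 0.354]
force: [14.6, -6.0, -27.0]
grip_width: 0.0096
```

```bash
python3 - <<'E'
from h import *
st=telemetry.observe(); p,d=imaging.grab_frame("wrist"); crop(p,0,150,400,450,2,"pics/w4.png")
n=[.5663,.0081,.3521]; c,s=np.cos(n[2]),np.sin(n[2])
a=st["position"][:2]-n[:2]; f=st["force"];print("tcp in nest",c*a[0]+s*a[1],-s*a[0]+c*a[1],st["position"][2],"F",c*f[0]+s*f[1],-s*f[0]+c*f[1],f[2],st["grip_width"],st["clock"])
E
```

```text
tcp in nest 0.0232257760619233 -0.03794446220467203 0.035921711092330194 F 11.61847938988933 -10.63167130692332 -26.96255408902099 0.009601263678540597 4.725
```

View pics/w4.png

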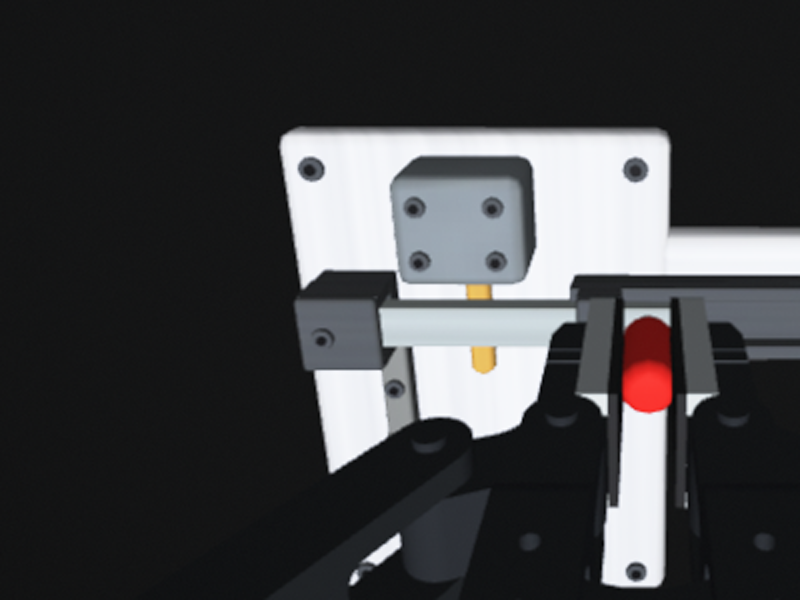

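The bolt is in the keeper, and the 10.6 N reaction shows it is against its stop. I'll release and lift.

>>> {"api": "carry_out", "payload": {
  "series": [
    [0, 0.001, 0.003, 0, 0, 0, 255],
    [0, 0.001, 0.003, 0, 0, 0, 180],
    [0, 0.001, 0.003, 0, 0, 0, 140],
    [0, 0.001, 0.003, 0, 0, 0, 140],
    [0, 0.001, -0.02, 0, 0, 0, 140],
    [0, 0.001, -0.06, 0, 0, 0, 140],
    [0, 0.001, -0.1, 0, 0, 0, 100],
    [0, 0.001, -0.15, 0, 0, 0, 60]
  ]
}}

```text
clock: 5.78
position: [0.6, -0.0193, 0.1873]
tool_rot: [-3.141, 0.001, 0.355]
force: [1.0, -0.1, 0.2]
grip_width: 0.0648
```

```bash
python3 - <<'E'
from h import *
st=telemetry.observe(); p,d=imaging.grab_frame("wrist"); cv2.imwrite("pics/w5.png",p)
print(st["position"],st["tool_rot"],st["force"],st["grip_width"],st["clock"])
np.savez("pics/w5s.npz",position=st["position"],tool_rot=st["tool_rot"])
E
```

```text
[ 0.59995263 -0.01928989  0.18726008] [-3.14108093e+00  1.12071596e-03  3.54966323e-01] [ 1.00608785 -0.09433184  0.18820341] 0.06480115910108517 5.775
```

View pics/w5.png

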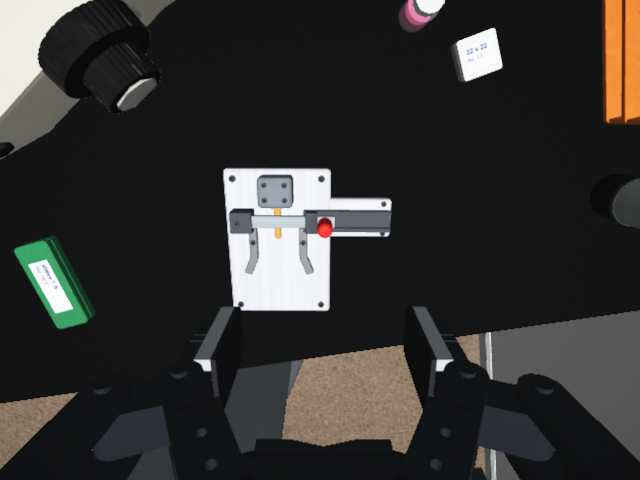

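The wrist view shows the bolt spanning the lane into the keeper at (243,221), with the knob at (325,228). On to the green mailer, keeping to the robot's side.

>>> {"api": "carry_out", "payload": {
  "series": [
    [-0.035, -0.035, 0, 0, 0, 0, 40],
    [-0.07, -0.07, 0, 0, 0, -0.05, 20],
    [-0.101, -0.101, 0, 0, 0, -0.1, 0],
    [-0.095, -0.14, 0, 0, 0, -0.16, 0],
    [-0.09, -0.19, 0.02, 0, 0, -0.22, 0],
    [-0.084, -0.238, 0.05, 0, 0, -0.259, 0],
    [-0.084, -0.238, 0.09, 0, 0, -0.259, 0],
    [-0.084, -0.238, 0.09, 0, 0, -0.259, 0],
    [-0.084, -0.238, 0.09, 0, 0, -0.259, 0]
  ]
}}

```text
clock: 6.95
position: [0.4396, 0.1744, 0.0974]
tool_rot: [3.141, -0.001, 0.613]
force: [-0.3, -0.9, -0.3]
grip_width: 0.0854
```

```bash
python3 - <<'E'
from h import *
st=telemetry.observe(); p,d=imaging.grab_frame("wrist"); cv2.imwrite("pics/w6.png",p)
print(st["position"],st["tool_rot"],st["force"],st["grip_width"],st["clock"])
np.savez("pics/w6s.npz",position=st["position"],tool_rot=st["tool_rot"])
E
```

```text
[0.43959059 0.17439675 0.09736474] [ 3.14129340e+00 -6.14858907e-04  6.12960618e-01] [-0.30054654 -0.89882446 -0.26934401] 0.08542030027572992 6.95
```

View pics/w6.png

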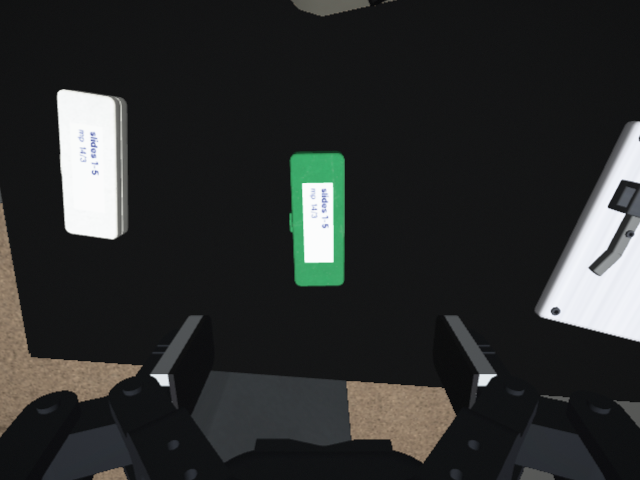

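The green mailer sits upright in the view, top corners near (291,153), (344,153), (344,285) and (296,285), with a small clasp at (290,222). I'll measure it again.

```bash
python3 - <<'E'
from h import *
p=cv2.imread("pics/w6.png")
W=T("wrist",np.load("pics/w6s.npz"))
hsv=cv2.cvtColor(p,cv2.COLOR_BGR2HSV); m=cv2.inRange(hsv,(50,100,95),(85,255,255)); m[300:]=0; m=cv2.morphologyEx(m,cv2.MORPH_OPEN,np.ones((7,7)))
c=max(cv2.findContours(m,cv2.RETR_EXTERNAL,2)[0],key=cv2.contourArea)[:,0]
w=np.array([pz(W,u,v,.014)[:2] for u,v in c],np.float32)
r=cv2.minAreaRect(w*1000); print(r)
b=w.mean(0)
yaw=.613; st=np.load("pics/w6s.npz")["position"]
d=np.array(r[0])/1000-st[:2]; print("centre in tool", np.cos(yaw)*d[0]+np.sin(yaw)*d[1], np.sin(yaw)*d[0]-np.cos(yaw)*d[1])
crop(p,270,140,370,300,4,"pics/c6.png")
E
```

```text
((454.3913269042969, 187.58909606933594), (82.92901611328125, 33.62107467651367), 35.14101791381836)
centre in tool 0.01969576877645468 -0.0022751418877605765
```

View pics/c6.png

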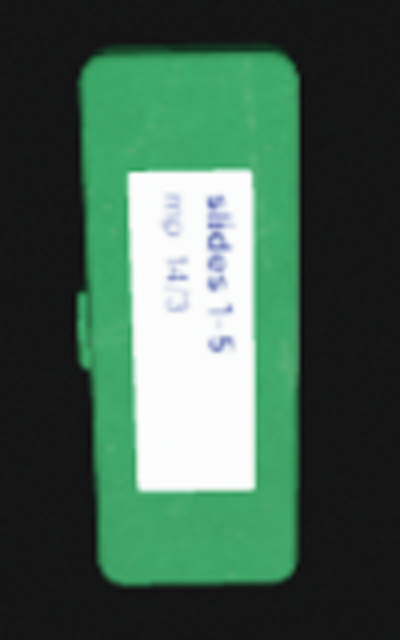

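>>> {"api": "carry_out", "payload": {
  "series": [
    [0, -0.002, 0.045, 0, 0, 0, 60],
    [0, -0.002, 0.08, 0, 0, 0, 90],
    [0, -0.002, 0.093, 0, 0, 0, 110],
    [0, -0.002, 0.093, 0, 0, 0, 130],
    [0, -0.002, 0.093, 0, 0, 0, 255],
    [0, -0.002, 0.093, 0, 0, 0, 255],
    [0, -0.002, 0.093, 0, 0, 0, 255],
    [0, -0.002, 0.093, 0, 0, 0, 255]
  ],
  "force": 60
}}

```text
clock: 8.0
position: [0.4387, 0.1764, 0.0049]
tool_rot: [3.141, -0.002, 0.613]
force: [-2.8, -0.4, 9.2]
grip_width: 0.0298
```

>>> {"api": "carry_out", "payload": {
  "series": [
    [0, 0, -0.02, 0, 0, 0, 255],
    [0, 0, -0.05, 0, 0, 0, 255],
    [0, 0, -0.08, 0, 0, 0, 255],
    [0, 0, -0.08, 0, 0, 0, 255],
    [0, 0, -0.08, 0, 0, 0, 255]
  ]
}}

```text
clock: 8.62
position: [0.4382, 0.1761, 0.0838]
tool_rot: [3.141, -0.001, 0.613]
force: [0.5, -0.1, -1.2]
grip_width: 0.0303
```

```bash
python3 - <<'E'
from h import *
st=telemetry.observe(); p,d=imaging.grab_frame("wrist"); cv2.imwrite("pics/w7.png",p); np.save("pics/w7.npy",d)
p,d=imaging.grab_frame("scene"); crop(p,300,290,420,380,6,"pics/s7.png")
print(st["position"],st["tool_rot"],st["force"],st["grip_width"],st["clock"])
np.savez("pics/w7s.npz",position=st["position"],tool_rot=st["tool_rot"])
E
```

```text
[0.43821197 0.17605685 0.08379882] [ 3.14118630e+00 -9.73951095e-04  6.13233753e-01] [ 0.46632292 -0.11118178 -1.19348524] 0.030250742238738946 8.625
```

View pics/w7.png

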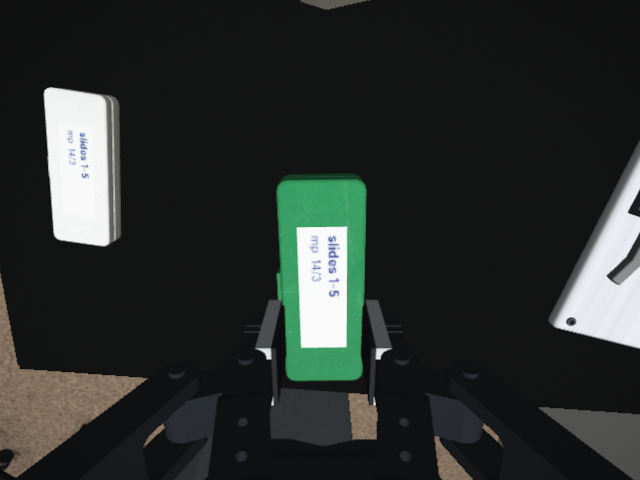

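View pics/s7.png

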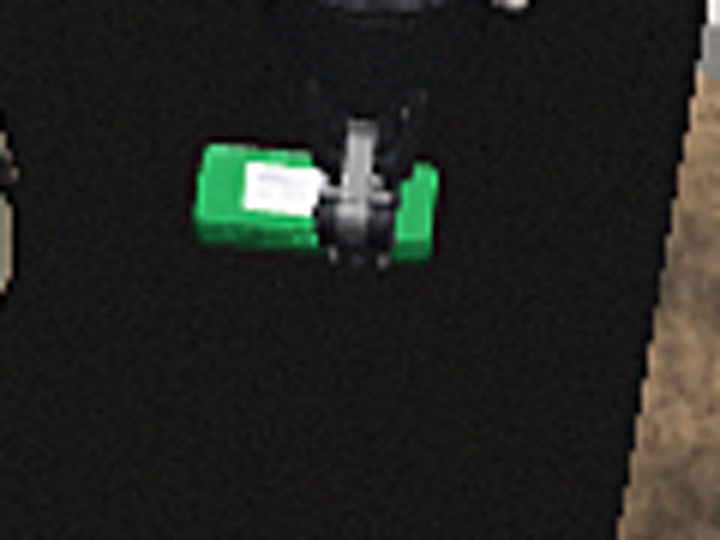

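The mailer is held at its rear part and looks square. I'll check its tilt and offset in the tool frame using depth.

```bash
python3 - <<'E'
from h import *
p=cv2.imread("pics/w7.png"); d=np.load("pics/w7.npy")
K=T("wrist",np.load("pics/w7s.npz"))[0]; H=np.array(imaging.camera_info("wrist")["hand_eye"]); KT=(K,H)
pts=np.array([pd(KT,u,v,d[v,u]) for u in range(292,356,4) for v in range(195,365,5) if d[v,u]>0])
A=np.c_[pts[:,:2],np.ones(len(pts))]; k=np.linalg.lstsq(A,pts[:,2],rcond=None)[0]; print("lid plane tool z = ",k, "resid",np.std(A@k-pts[:,2]))
zl=k[2]
def tool(u,v):
    r=H[:3,:3]@np.linalg.solve(K,[u,v,1.]);o=H[:3,3]; t=(k[2]+k[0]*o[0]+k[1]*o[1]-o[2])/(r[2]-k[0]*r[0]-k[1]*r[1]); return o+t*r
for nm,u,v in [("FL",278,181),("FR",366,180),("RR",362,380),("RL",286,381),("L1",298,227),("L2",347,227),("L3",347,348),("L4",300,348)]: print(nm,tool(u,v).round(4))
crop(p,260,165,390,395,2.6,"pics/c7.png")
E
```

```text
lid plane tool z =  [ 0.00013092  0.00214008 -0.00923913] resid 0.0006239598596243157
FL [ 0.0602 -0.0141 -0.0093]
FR [ 0.0606  0.0164 -0.0092]
RR [-0.0223  0.0177 -0.0092]
RL [-0.0227 -0.0138 -0.0093]
L1 [ 0.0436 -0.0075 -0.0092]
L2 [ 0.0436  0.0102 -0.0092]
L3 [-0.0069  0.0112 -0.0092]
L4 [-0.0069 -0.0077 -0.0093]
```

View pics/c7.png

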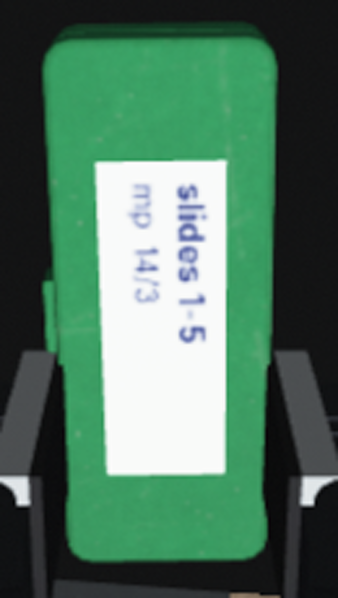

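The lid is flat, its centre is 19 mm ahead of the TCP, and the underside is 4.8 mm below. I'll carry it to just behind the lane mouth and turn it to the lane direction.

>>> {"api": "carry_out", "payload": {
  "series": [
    [-0.012, 0.035, 0, 0, 0, 0.03, 255],
    [-0.025, 0.07, 0, 0, 0, 0.08, 255],
    [-0.037, 0.105, 0, 0, 0, 0.14, 255],
    [-0.049, 0.14, 0, 0, 0, 0.2, 255],
    [-0.061, 0.175, 0, 0, 0, 0.24, 255],
    [-0.066, 0.19, 0, 0, 0, 0.261, 255],
    [-0.066, 0.19, 0.02, 0, 0, 0.261, 255],
    [-0.066, 0.19, 0.04, 0, 0, 0.261, 255],
    [-0.066, 0.19, 0.04, 0, 0, 0.261, 255]
  ]
}}

```text
clock: 9.85
position: [0.4924, -0.0163, 0.0421]
tool_rot: [-3.14, 0.003, 0.354]
force: [-0.2, 0.0, -0.1]
grip_width: 0.0301
```

```bash
python3 - <<'E'
from h import *
st=telemetry.observe(); p,d=imaging.grab_frame("wrist"); cv2.imwrite("pics/w8.png",p); np.save("pics/w8.npy",d)
np.savez("pics/w8s.npz",position=st["position"],tool_rot=st["tool_rot"])
n=[.5663,.0081,.3521]; c,s=np.cos(n[2]),np.sin(n[2])
a=st["position"][:2]-n[:2]; print("tcp in nest",c*a[0]+s*a[1],-s*a[0]+c*a[1],st["position"][2],st["tool_rot"],st["force"],st["grip_width"],st["clock"])
E
```

```text
tcp in nest -0.07782416158930942 0.002560209263826524 0.04207966769023003 [-3.14032572e+00  2.61684463e-03  3.53926114e-01] [-0.23555689  0.02267916 -0.0967018 ] 0.030132525593141984 9.85
```

View pics/w8.png

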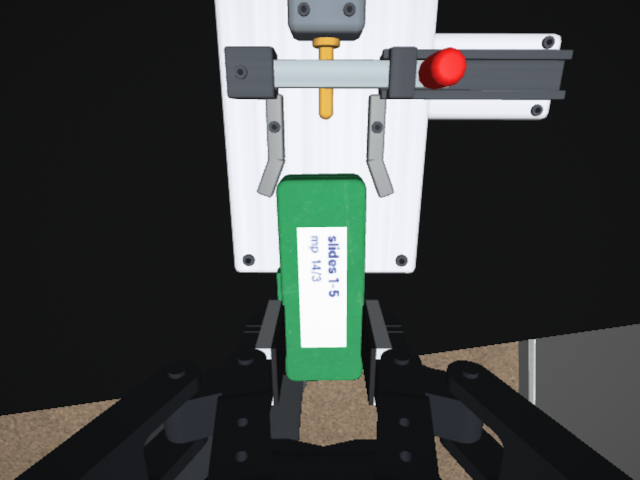

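The mailer front is at about (321,180), with the lane and plunger (326,117) directly ahead. I'll compare the centre lines in the tool frame.

```bash
python3 - <<'E'
from h import *
st=np.load("pics/w8s.npz"); W=T("wrist",st); Rm=R.from_euler('xyz',st["tool_rot"]).as_matrix()
def tl(u,v,z): return Rm.T@(pz(W,u,v,z)-st["position"])
for nm,u,v,z in [("nose",326,117,.0138),("pin far",326,50,.0138),("plate FL? left edge",219,20,.01),("right far",437,20,.01),("left near",235,250,.01),("right near",417,250,.01),
 ("guideL in",284,125,.016),("guideR in",368,125,.016),("guideL2",284,160,.016),("guideR2",368,160,.016),
 ("mailer FL",278,181,0.0513),("FR",366,180,.0513),("RR",362,380,.0513),("RL",286,381,.0513),("boltnear",325,87,.023)]: print(nm,tl(u,v,z).round(4))
crop(cv2.imread("pics/w8.png"),210,20,450,200,3.3,"pics/c8.png")
E
```

```text
nose [0.0815 0.0024 0.0281]
pin far [0.107  0.0023 0.028 ]
plate FL? left edge [ 0.1184 -0.0405  0.0318]
right far [0.1184 0.0468 0.0317]
left near [ 0.0205 -0.0412  0.0321]
right near [0.0206 0.0464 0.032 ]
guideL in [ 0.0783 -0.0152  0.0259]
guideR in [0.0783 0.02   0.0258]
guideL2 [ 0.0638 -0.0156  0.0259]
guideR2 [0.0639 0.0205 0.0259]
mailer FL [ 0.0606 -0.0144 -0.0094]
FR [ 0.0609  0.016  -0.0094]
RR [-0.0219  0.0173 -0.0092]
RL [-0.0224 -0.0141 -0.0091]
boltnear [0.0926 0.0019 0.0188]
```

View pics/c8.png

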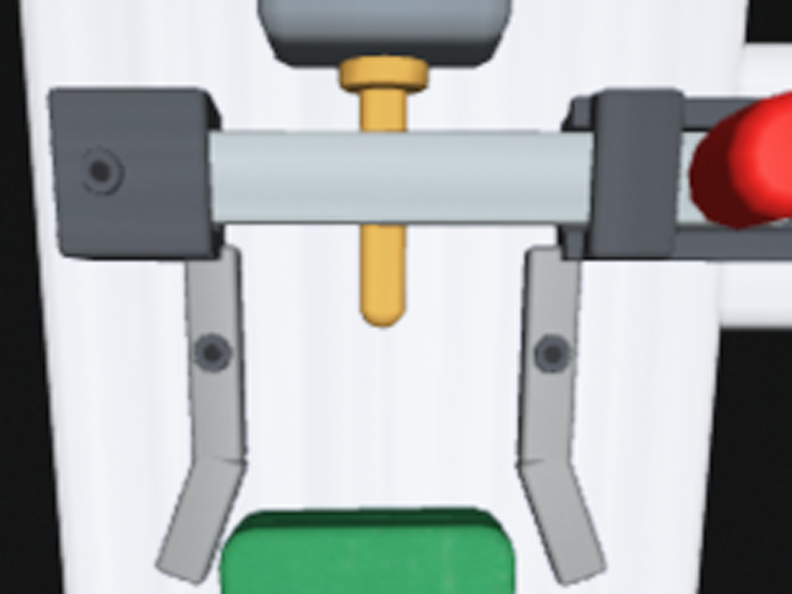

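>>> {"api": "carry_out", "payload": {
  "series": [
    [0, 0.001, 0.012, 0, 0, 0, 255],
    [0, 0.001, 0.022, 0, 0, 0, 255],
    [0, 0.001, 0.0265, 0, 0, 0, 255],
    [0, 0.001, 0.0265, 0, 0, 0, 255],
    [0.005, 0.001, 0.0265, 0, 0, 0, 255],
    [0.01, 0.001, 0.0265, 0, 0, 0, 255],
    [0.015, 0.001, 0.0265, 0, 0, 0, 255],
    [0.015, 0.001, 0.0265, 0, 0, 0, 255],
    [0.015, 0.001, 0.0265, 0, 0, 0, 255]
  ]
}}

```text
clock: 11.02
position: [0.5077, -0.0128, 0.0168]
tool_rot: [-3.142, 0.0, 0.353]
force: [-0.7, -0.7, -0.5]
grip_width: 0.0303
```

```bash
cat > chk.py <<'E'
from h import *
import sys
st=telemetry.observe(); p,d=imaging.grab_frame("wrist"); cv2.imwrite(f"pics/{sys.argv[1]}.png",p)
np.savez(f"pics/{sys.argv[1]}s.npz",position=st["position"],tool_rot=st["tool_rot"])
n=[.5663,.0081,.3521]; c,s=np.cos(n[2]),np.sin(n[2])
a=st["position"][:2]-n[:2];f=st["force"]; print("tcp in nest",c*a[0]+s*a[1],-s*a[0]+c*a[1],st["position"][2],st["tool_rot"],"F",c*f[0]+s*f[1],-s*f[0]+c*f[1],f[2],st["moment"],st["grip_width"],st["clock"])
E
python3 chk.py w9
```

```text
tcp in nest -0.06222106865297009 0.0005447410280443633 0.016791893343796816 [-3.14155240e+00  1.31254001e-04  3.52741849e-01] F -0.9249810359172701 -0.3767759096232888 -0.48693755043684284 [-0.02583198 -0.01693607  0.02666319] 0.03034647722420321 11.025
```

View pics/w9.png

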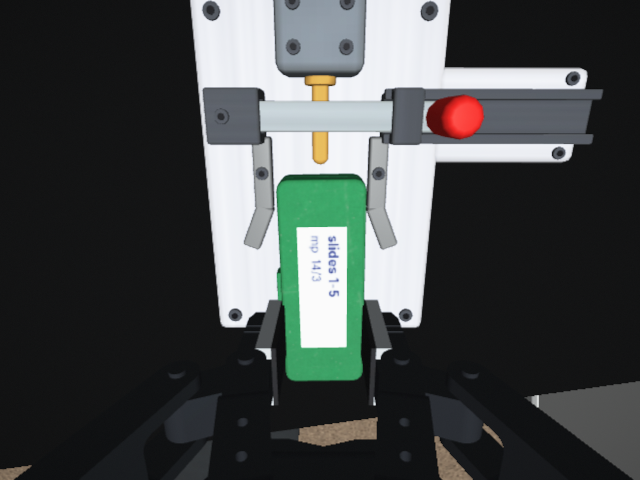

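```bash
python3 - <<'E'
from h import *
st=np.load("pics/w9s.npz"); W=T("wrist",st); Rm=R.from_euler('xyz',st["tool_rot"]).as_matrix()
def tl(u,v,z): return Rm.T@(pz(W,u,v,z)-st["position"])
for nm,u,v,z in [("nose",320.5,162,.0138),("pin far",320.5,80,.0138),("gL",272,150,.016),("gR",369,150,.016),("gL",272,195,.016),("gR",368,195,.016),("pl l",197,60,.01),("pl r",447,60,.01),("pl l",219,310,.01),("pl r",423,310,.01),("mFL",278,190,.026),("mFR",366,190,.026),("bolt",325,132,.023)]: print(nm,tl(u,v,z).round(4))
crop(cv2.imread("pics/w9.png"),220,80,420,240,4,"pics/c9.png")
E
```

```text
nose [0.0656 0.0002 0.003 ]
pin far [0.0939 0.0003 0.003 ]
gL [ 0.0702 -0.0174  0.0008]
gR [0.0702 0.0179 0.0008]
gL [ 0.0536 -0.0181  0.0008]
gR [0.0536 0.0181 0.0008]
pl l [ 0.1007 -0.0434  0.0068]
pl r [0.1008 0.045  0.0068]
pl l [ 0.0019 -0.0439  0.0068]
pl r [0.0019 0.0446 0.0068]
mFL [ 0.0574 -0.0146 -0.0092]
mFR [ 0.0574  0.0162 -0.0092]
bolt [ 0.0768  0.0018 -0.0062]
```

View pics/c9.png

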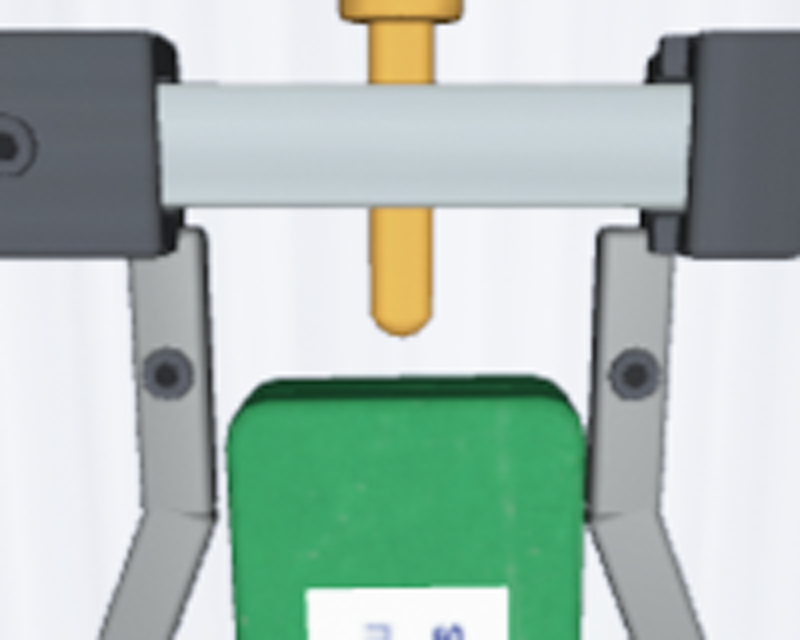

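The mailer sits in the lane within about 0.5 mm of the centre, about 5 mm short of the plunger nose and 17 mm short of the bolt. I'll advance gently.

>>> {"api": "carry_out", "payload": {
  "series": [
    [0.002, -0.0005, 0.0015, 0, 0, 0, 255],
    [0.005, -0.0005, 0.0015, 0, 0, 0, 255],
    [0.008, -0.0005, 0.0015, 0, 0, 0, 255],
    [0.011, -0.0005, 0.0015, 0, 0, 0, 255],
    [0.014, -0.0005, 0.0015, 0, 0, 0, 255],
    [0.014, -0.0005, 0.0015, 0, 0, 0, 255],
    [0.014, -0.0005, 0.0015, 0, 0, 0, 255]
  ]
}}

```text
clock: 11.95
position: [0.5205, -0.0076, 0.0152]
tool_rot: [-3.142, 0.0, 0.353]
force: [-5.3, -1.5, -0.1]
grip_width: 0.0304
```

```bash
python3 chk.py w10
```

```text
tcp in nest -0.0483810290937072 0.0010438198229070928 0.01523295977766639 [-3.14154373e+00  4.60390012e-04  3.52716034e-01] F -5.47613045628249 0.370762311598136 -0.06663065057972867 [-0.25744523  1.06020734  0.00930401] 0.03042242506010018 11.95
```

View pics/w10.png

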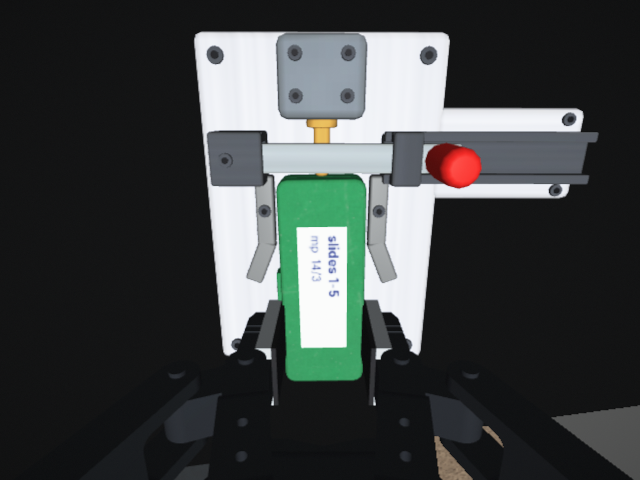

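The plunger is pushed in about 9 mm with 5.5 N, and roughly 3 mm remains.

>>> {"api": "carry_out", "payload": {
  "series": [
    [0.001, 0, 0, 0, 0, 0, 255],
    [0.002, 0, 0, 0, 0, 0, 255],
    [0.003, 0, 0, 0, 0, 0, 255],
    [0.004, 0, 0, 0, 0, 0, 255],
    [0.004, 0, 0, 0, 0, 0, 255],
    [0.004, 0, 0, 0, 0, 0, 255]
  ]
}}

```text
clock: 12.75
position: [0.5224, -0.0069, 0.015]
tool_rot: [-3.141, 0.004, 0.352]
force: [-15.6, -3.5, 6.5]
grip_width: 0.0302
```

```bash
python3 chk.py w11
```

```text
tcp in nest -0.04637635994152359 0.0010697249056888063 0.01495136091046615 [-3.14143412  0.00431414  0.35230281] F -15.892909250952034 2.06318331115456 6.474531231925429 [-0.82197531  3.20254773 -0.00991508] 0.03015590179002928 12.75
```

View pics/w11.png

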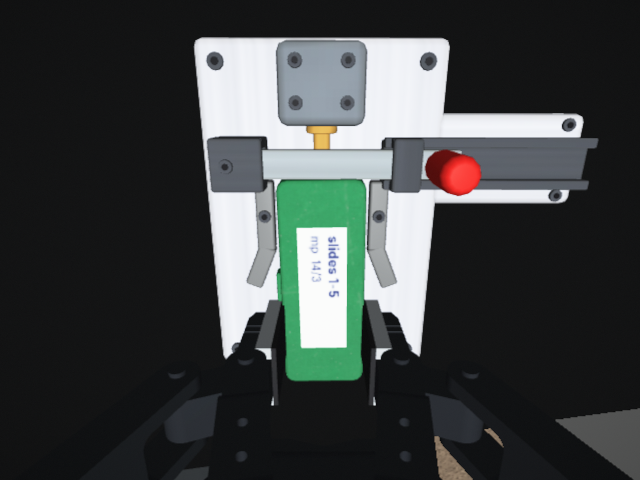

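The mailer's leading end is against the bolt at y≈180. The 15.9 N push less about 5.6 N of spring leaves roughly 10 N on the bolt. I'll hold and confirm it is stable.

>>> {"api": "carry_out", "payload": {
  "series": [
    [0, 0, 0, 0, 0, 0, 255],
    [0, 0, 0, 0, 0, 0, 255],
    [0, 0, 0, 0, 0, 0, 255],
    [0, 0, 0, 0, 0, 0, 255],
    [0, 0, 0, 0, 0, 0, 255],
    [0, 0, 0, 0, 0, 0, 255]
  ]
}}

```text
clock: 13.55
position: [0.5223, -0.0069, 0.0149]
tool_rot: [-3.141, 0.004, 0.352]
force: [-16.1, -3.6, 6.7]
grip_width: 0.0302
```

```bash
python3 chk.py w12; python3 - <<'E'
from h import *
st=np.load("pics/w12s.npz"); W=T("wrist",st); Rm=R.from_euler('xyz',st["tool_rot"]).as_matrix()
def tl(u,v,z): return Rm.T@(pz(W,u,v,z)-st["position"])
for nm,u,v,z in [("gL",274,200,.016),("gR",370,200,.016),("mFL",278,190,.024),("mFR",366,190,.024),("pin",321.5,140,.0138)]: print(nm,tl(u,v,z).round(4))
p,_=imaging.grab_frame("wrist"); crop(p,220,110,420,260,4,"pics/c12.png")
p,_=imaging.grab_frame("side"); crop(p,235,200,365,300,6,"pics/s12.png")
E
```

```text
tcp in nest -0.046441696248584546 0.0010575183520140502 0.014933275406156542 [-3.1414081   0.0044077   0.35222189] F -16.350320455373442 2.209084927422958 6.7263258880120285 [-0.82648812  3.27231725  0.00866419] 0.030182299861788463 13.55
gL [ 0.0522 -0.0171 -0.0013]
gR [ 0.0522  0.0187 -0.0013]
mFL [ 0.0574 -0.0145 -0.0093]
mFR [ 0.0574  0.0162 -0.0093]
pin [0.0737 0.0006 0.0008]
```

View pics/c12.png

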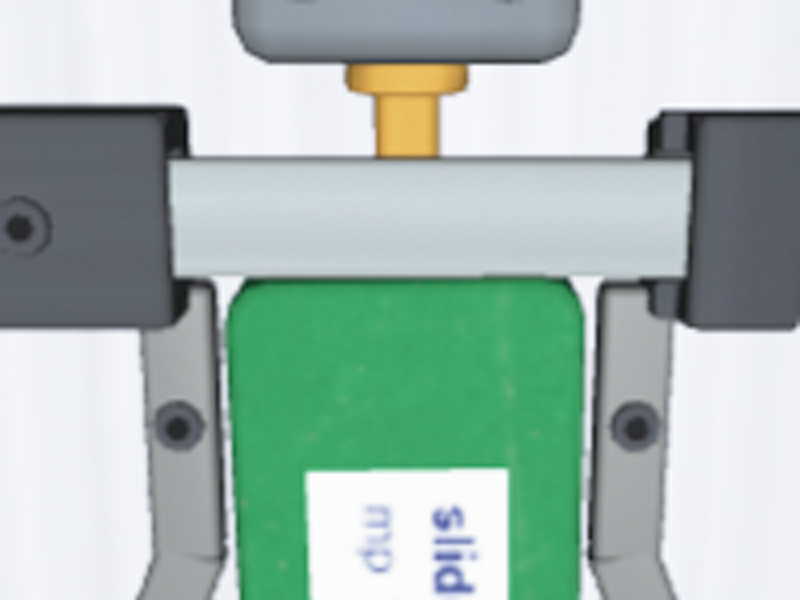

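View pics/s12.png

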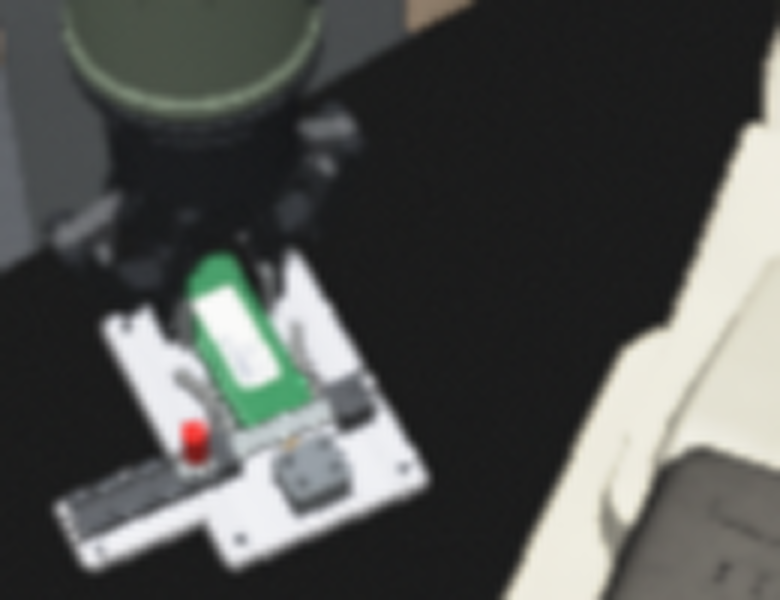

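The mailer's end is flush on the bolt, centred and parallel to the lane, and the force is steady at about 16 N. Handing in.

```bash
python3 -c "
from workcell import ticket; print(ticket.job_done())"
```

```text
the job is handed in; nothing more can be done
None
```

The green mailer is registered in the nest and held pressed on the bolt. I handed the job in at about 13.7 s on the robot clock, and it gives no verdict.

- **Bolt:** I gripped the red knob and slid it across until it met its end stop, with about 10.6 N of reaction. Later pictures show it spanning the lane into the keeper.
- **Mailer:** I gripped it by its rear part, lid up, laid it in the lane and pushed it in steps.
- **Last checks:**
  - The mailer's end is flush on the bolt in the wrist picture.
  - The total push is steady at about 16 N. Less about 5.6 N of spring, that leaves roughly 10 N on the bolt, inferred rather than measured.
  - It lies within about 1 mm of the centre line and parallel to the lane. The tool is tilted about 0.004 rad.
  - The mailer's centre works out at nest x about -27.4 mm, against the -27 mm expected.
- **Disagreements:**
  - The cameras differed by 1–3 mm on positions, and the wrist camera read about 1.5 mm to the side. I allowed for that by measuring the mailer against the lane in the same picture.
  - About 6.7 N of upward force remains on the tool, probably light floor contact.
- **White mailer and other objects:** I touched none of them and saw nothing out of place, but I did not measure their positions again at the end.

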